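# Shim the short foot of a rocking trainer console

### The arm

A 6-joint arm with a two-finger parallel gripper is mounted at the origin on the work surface. World frame = base frame: x ahead of the robot, y to its left, z up, the work surface at z = 0. Lengths are in mm, angles in rad, forces in N, time in s.
With the tool pointing down it reaches from about 275 to 825 mm from the base axis. Payload 5.2 kg.
Tool frame: the origin (TCP) lies at the very end of the fingers, on their centre line; the grasp point (between the pads) lies 19 mm behind it; z points along the fingers, y is the direction in which the jaws open and shut (so a half turn about z gives the same grasp; the last joint's range is limited). The gripper opens to 93 mm and grips with 3 to 60 N. Pads are 15 mm wide; open, the fingers measure 128 mm over their backs; the gripper's body (75 mm by 188 mm) begins 65 mm behind the grasp point.
Start: joints at [1.067, 0.259, 1.535, -0, 1.348, -0.203], TCP at [162.934, 525.316, 218.653] pointing down, gripper open.
Joint ranges: [-3.14, 3.14], [-0.91, 2.08], [0.19, 2.58], [-1.22, 4.36], [0.22, 2.71], [-3.12, 3.12]. Speed limits (rad/s): [2.57, 2.57, 3.14, 3.14, 3.14, 3.14].

### API

Orientations are given as [roll, pitch, yaw] about the fixed x, y, z axes, in that order (R = Rz(yaw) Ry(pitch) Rx(roll)).
In Python, from bench import robot gives the robot as it stands. The module is installed in compiled form; this text tells all that it offers. Calls block until the motion is done:
- robot.move_ptp(position, orientation): joint-space move of the TCP to a pose.
- robot.move_linear(position, ori=None, speed=150, f_stop=None): straight line of the TCP; ori=None keeps the orientation; speed is the mean speed in mm/s. With f_stop (N) it stops when the force on the tool has changed by that much, and returns True; else False.
- robot.move_j(angles): joint-space move.
- robot.move_gripper(opening): opening from 0.0 (shut) to 1.0 (fully open); the grip force is fixed at half the most; returns when the fingers have stopped.
- robot.sleep(seconds).
- robot.inverse_kinematics(position, orientation): joint angles nearest the present ones, or None.
- robot.get_image(name): name is "scene" or "top" or "wrist"; returns a dict with "img" (480x640x3 uint8, blue, green, red), "fovy" (degrees; the focal length in pixels is half the picture's height over the tangent of half this angle, whatever the lens; pixels are square), "cx", "cy" (the principal point, pixels), "k1" (the pictures are not rectified: a ray, as slopes to the right and down, at radius r is drawn at 1 + k1 r^2 times it, then the intrinsics apply), "eye" and "orientation" of the camera in the world. Camera axes: x right, y down, z forward; pixel columns grow to the right and rows downward; lengths in mm; the calibration is good to about 2 mm. A picture is of the moment at which its call begins. There is no depth.
A pose or a line that the arm cannot do raises robot.MotionError and nothing moves.
- robot.hand_in(): hands the job in, once; it reports no verdict.
Readings, each from a call of its own:
- robot.current_t(): time.
- robot.current_qpos(): joint angles.
- robot.current_joint_vel(): joint speeds.
- robot.current_joint_efforts(): joint torques, N m.
- robot.current_tcp_pos(): TCP position.
- robot.current_eef_rot(): TCP orientation.
- robot.current_contact_force(): force on the tool from outside, world axes, zero at the start.
- robot.current_ft_torque(): the same for the moment, N m.
- robot.current_gripper_width(): opening from 0.0 (shut) to 1.0 (fully open).
Only numpy, scipy, OpenCV 4.12 (cv2) and the standard library are available. Lean on these libraries where they do the work, as an engineer would, in place of code of your own. Each camera call takes 0.05 s, during which the arm holds its last target.

### The job

The trainer console rocks because one of its feet does not reach the desk. Slide the flat packer along the desk under that short foot, then gently slide the tapered shim in on top of the packer, without forcing it, until the foot bears firmly on it, and let go. Finally press down gently with the fingers on the console's corner above that foot to check that it no longer rocks, and leave both shims in place and the other things alone.

Things in the scene. Friction and masses are not known exactly. Their poses are not given: they have to be found in the camera images.
- console: Grey sloped console, 250 x 250 mm. Origin under its middle, 66 mm below the flat top of its 50 mm deep front lip, 36 mm below its underside. +x from the low front lip to the high back (155 mm), y left when looking along x, z up. Fixed in place, but pressing the corner over the short foot with a few N tips it by up to 0.05 rad (foot 7 mm down); let go, it tips back.
- short_foot (a point): Short rubber foot, 28 mm diameter, hemispherical underside, at x = -100, y = -100 mm in the console's frame, 25 mm inside the front edge and open to the front. Origin: lowest point of the foot, 8.5 to 11.5 mm above the desk at the start. Axes as the console.
- corner (a point): Point on the flat top of the console's front lip, straight above the short foot: where to press. Rigid once the foot is firmly shimmed: 5 to 15 N is a good check, more than 25 N is rough.
- packer: Flat aluminium strip 220 x 40 x 5 mm, 140 g, with an upright fin at one end to grip: 14 mm along, 12 mm across the strip, top at 50 mm. Origin: underside below the fin's centre; +x along the strip to its free end at 210 mm, z up. Slid in with the foot over the strip 110 to 200 mm from the origin; about 185 leaves room for the tapered shim between fin and console.
- wedge: Tapered aluminium shim 115 x 30 mm, 80 g, fin as the packer's (14 x 12 mm, top at 50 mm) at its thick end. Origin: underside below the fin's centre; +x to the thin tip at 105 mm. 9 mm thick up to x = 35, then tapering evenly to 2 mm at the tip. On the packer its tip goes 15 to 45 mm past the foot's centre, then it stops hard; 8 to 14 N of push sets it; over 18 N on the foot is too much.
- mug: White mug, 76 mm diameter, 90 mm high, bystander. Origin under its centre.
- meter: Black hand-held meter lying flat, 150 x 80 x 40 mm, bystander. Origin under its centre.
- spare: Spare push button in a small grey housing, 40 x 40 mm, 55 mm high, bystander. Origin under its centre.

How it is judged:
By the outcome, as a careful person would: the job done as asked, in the order asked, and still so for the second after the job is handed in, with the robot touching nothing.
It also fails if it takes over 59 s, if anything falls off the work surface, if the arm or the gripper's body presses on something with over 40 N, if the wrist force passes 120 N, or if a joint passes its speed limit or range.

## Working session

There is one attempt and no reset: what is moved stays moved. The work goes in short steps, each a Python script; the robot and the scene stay as the last script left them, time stands still between calls to the robot, and variables do not carry over. Pictures are saved under pics/ and viewed, and the job is handed in when it is done.

```bash
mkdir -p pics; cat > h.py <<'E'
import numpy as np, cv2
from bench import robot
from scipy.spatial.transform import Rotation as R
def rot(o):
    o=np.array(o,float)
    return o if o.shape==(3,3) else R.from_euler('xyz',o).as_matrix()
def grab(n,f=None):
    d=robot.get_image(n)
    if f: cv2.imwrite('pics/%s.png'%f,d['img'])
    return d
def K(d):
    f=240/np.tan(np.radians(d['fovy'])/2)
    return np.array([[f,0,d['cx']],[0,f,d['cy']],[0,0,1.]]),np.array([d['k1'],0,0,0,0.])
def ray(d,px):
    k,D=K(d)
    p=cv2.undistortPointsIter(np.array(px,float).reshape(-1,1,2),k,D,None,None,(3,100,1e-10)).reshape(-1,2)
    v=np.c_[p,np.ones(len(p))]@rot(d['orientation']).T
    return np.array(d['eye'],float),v
def onz(d,px,z):
    e,v=ray(d,px); return e+v*((z-e[2])/v[:,2])[:,None]
def proj(d,P):
    k,D=K(d); M=rot(d['orientation']).T
    return cv2.projectPoints(np.array(P,float).reshape(-1,1,3),cv2.Rodrigues(M)[0],-M@np.array(d['eye'],float),k,D)[0].reshape(-1,2)
E
python3 - <<'E'
from h import *
for n in ('scene','top','wrist'):
    d=grab(n,n+'0'); print(n,d['fovy'],d['cx'],d['cy'],d['k1'],d['eye'],d['orientation'])
print(robot.current_t(),robot.current_eef_rot())
E
```

```text
scene 56.755550558092736 316.1482278323527 238.9819040229368 -0.109508262961009 [1012.13044828 -514.05638605  603.27650987] [-2.27926806 -0.00405963  0.69225769]
top 48.156707991313255 318.4919876783645 238.9827750590693 0.04562646901919449 [ 551.68645388  -37.57614457 1238.12711273] [-3.0848602  -0.0221145  -1.55684734]
wrist 66.13972255689069 323.54728445857495 240.85783365215028 -0.07263720845522241 [ 94.56483009 546.34735403 384.39297946] [2.88365106e+00 1.66713873e-03 1.26842553e+00]
0.15 [-3.14020352e+00 -3.15158782e-04  2.84074931e+00]
```

View pics/scene0.png

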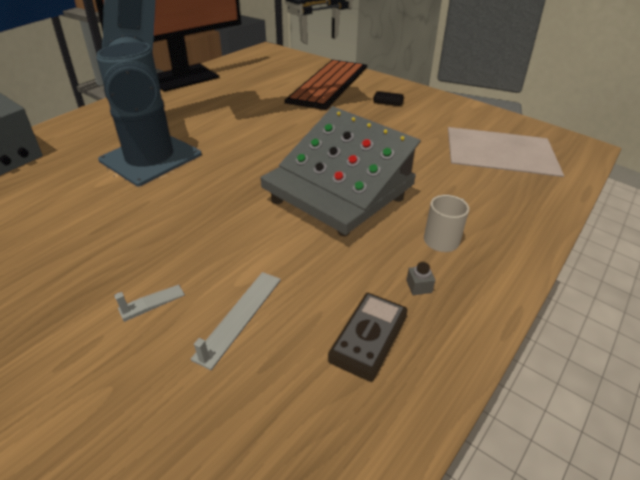

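View pics/top0.png

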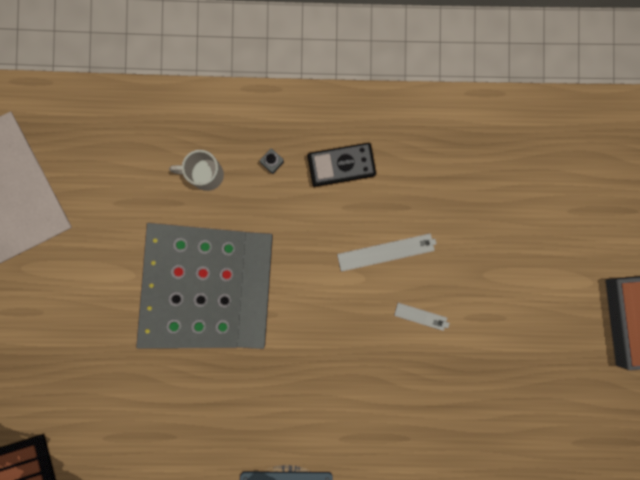

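View pics/wrist0.png

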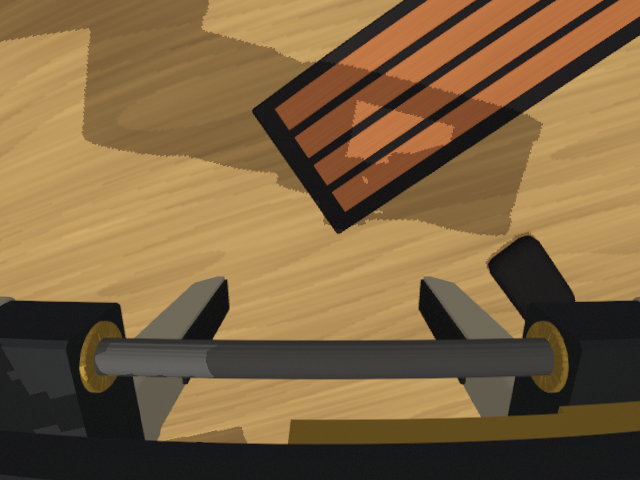

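The scene view shows the short foot at the near corner of the console, around (343,228), with the packer and wedge in front. In the top view the console's front lip faces right (edge x≈268). The packer fin is at about (428,243), its free end at (340,262). The wedge fin is at (440,323), its tip at (397,311). The short foot is under the console's upper-right corner, near (271,234).

```bash
python3 - <<'E'
from h import *
d=grab('top'); im=d['img']
hsv=cv2.cvtColor(im,cv2.COLOR_BGR2HSV)
m=((hsv[...,1]<60)).astype(np.uint8)*255
m[:100]=0
n,l,s,c=cv2.connectedComponentsWithStats(m)
for i in range(1,n):
    if s[i,4]>80:
        cn=max(cv2.findContours((l==i).astype(np.uint8),cv2.RETR_EXTERNAL,cv2.CHAIN_APPROX_NONE)[0],key=len)
        r=cv2.minAreaRect(cn); b=cv2.boxPoints(r)
        print(s[i],r,'\n',b.round(1).tolist())
        for z in (5,66): print(z,onz(d,b,z).round(0)[:,:2].tolist())
v=np.hstack([cv2.resize(im[215:355,130:280],None,fx=2.6,fy=2.6,interpolation=cv2.INTER_CUBIC),cv2.resize(im[220:360,330:480],None,fx=2.6,fy=2.6,interpolation=cv2.INTER_CUBIC)])
cv2.imwrite('pics/crop1.png',v)
E
```

```text
[   0  113   71  150 6004] ((6.1999969482421875, 186.40000915527344), (130.58636474609375, 78.7095947265625), 63.43495178222656) 
 [[-58.20000076293945, 145.60000610351562], [12.199999809265137, 110.4000015258789], [70.5999984741211, 227.1999969482422], [0.20000000298023224, 262.3999938964844]]
5 [[818.0, 782.0], [903.0, 634.0], [640.0, 496.0], [559.0, 645.0]]
66 [[805.0, 741.0], [886.0, 601.0], [636.0, 470.0], [559.0, 612.0]]
[ 309  144   66   41 1986] ((341.27655029296875, 163.9771728515625), (32.07249450683594, 62.293724060058594), 80.31121826171875) 
 [[307.8999938964844, 153.39999389648438], [369.29998779296875, 142.89999389648438], [374.70001220703125, 174.5], [313.29998779296875, 185.0]]
5 [[820.0, -36.0], [848.0, -179.0], [774.0, -192.0], [747.0, -50.0]]
66 [[807.0, -37.0], [833.0, -172.0], [763.0, -184.0], [737.0, -49.0]]
[260 149  23  24 317] ((271.35516357421875, 160.5379180908203), (18.020870208740234, 17.605642318725586), 41.633541107177734) 
 [[258.79998779296875, 161.10000610351562], [270.5, 148.0], [283.8999938964844, 159.89999389648438], [272.20001220703125, 173.1000
[... 2042 characters left out ...]
28.0], [483.0, -236.0], [451.0, -351.0], [422.0, -343.0]]
[  0 436  54  44 443] ((26.650938034057617, 463.0283203125), (45.19162368774414, 45.191619873046875), 74.05460357666016) 
 [[-1.2999999523162842, 447.5], [42.20000076293945, 435.1000061035156], [54.599998474121094, 478.5], [11.100000381469727, 491.0]]
5 [[157.0, 626.0], [182.0, 536.0], [91.0, 504.0], [66.0, 594.0]]
66 [[177.0, 593.0], [201.0, 507.0], [113.0, 477.0], [90.0, 562.0]]
[240 466  93  14 775] ((286.0, 472.5), (13.0, 92.0), 90.0) 
 [[240.0, 466.0], [332.0, 466.0], [332.0, 479.0], [240.0, 479.0]]
5 [[115.0, 103.0], [116.0, -101.0], [88.0, -101.0], [87.0, 103.0]]
66 [[136.0, 96.0], [137.0, -98.0], [111.0, -98.0], [110.0, 96.0]]
```

View pics/crop1.png

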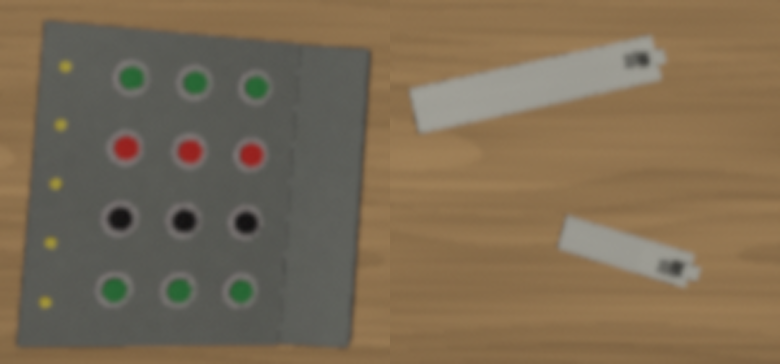

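```bash
python3 - <<'E'
from h import *
d=grab('top')
c=onz(d,[[271.9,233.8],[264.2,348.5]],66); print(c.round(1),np.linalg.norm(c[0]-c[1]))
yv=(c[1]-c[0])/np.linalg.norm(c[1]-c[0])   # console +y
xv=np.array([yv[1],-yv[0],0])
foot=c[0]+25*xv+25*yv; print('xdir yaw',np.arctan2(xv[1],xv[0]),'foot',foot.round(1))
s=grab('scene')
P=[c[0],c[1],foot,[foot[0],foot[1],10],[foot[0],foot[1],0],[617.6,-314.8,50],[569,-110.5,5],[436,-344,50],[465,-243,2]]
p=proj(s,P); print(p.round(1))
im=s['img'].copy()
im=cv2.resize(im[170:370,100:420],None,fx=2.5,fy=2.5,interpolation=cv2.INTER_CUBIC)
for q in p: cv2.circle(im,tuple(int(t) for t in ((q-[100,170])*2.5)),3,(0,0,255),1)
cv2.imwrite('pics/scene1.png',im)
E
```

```text
[[628.4  39.3  66. ]
 [380.8  51.   66. ]] 247.83932738959896
xdir yaw 1.5236781860534643 foot [604.6  65.4  66. ]
[[344.9 224.3]
 [258.9 177.2]
 [343.2 213.2]
 [342.  234.7]
 [341.8 238.4]
 [198.8 341.4]
 [270.7 274.8]
 [118.1 294.6]
 [181.  289. ]]
```

View pics/scene1.png

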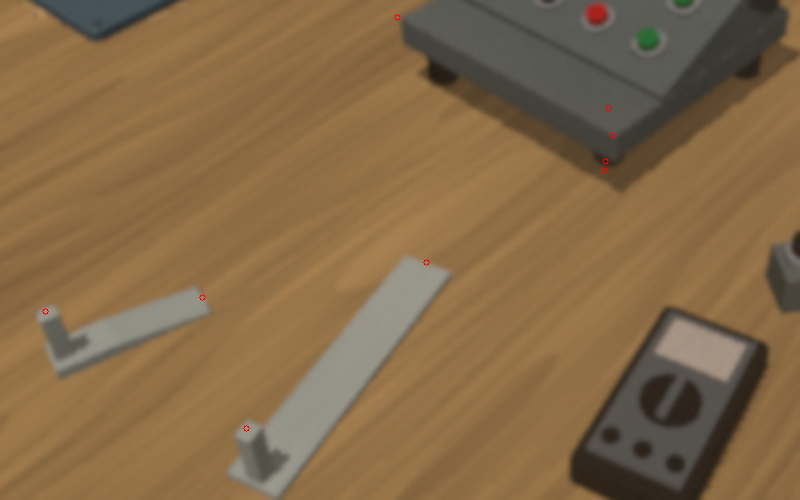

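```bash
python3 - <<'E'
from h import *
for p,yaw in (((604,-110,150),1.523),((617.6,-315,120),1.805),((617.6,-315,15),1.805),((596,-120,15),1.523),((436,-344,18),1.29),((600,-10,25),1.523),((604,65,60),1.523)):
    for y in (yaw,yaw-np.pi): 
        q=robot.inverse_kinematics(p,[np.pi,0,y]); print(p,round(y,2),None if q is None else np.round(q,2))
robot.move_ptp([604,-110,190],[np.pi,0,1.523])
robot.sleep(0.2)
d=grab('wrist','wlook1'); print(robot.current_t(),d['eye'],proj(d,[[628.4,39.3,66],[604.6,65.4,66],[569,-110.5,5]]))
E
```

```text
(604, -110, 150) 1.52 [-0.36  0.42  1.47  0.    1.25 -0.31]
(604, -110, 150) -1.62 [-0.36  0.42  1.47 -0.    1.25  2.83]
(617.6, -315, 120) 1.8 [-0.63  0.58  1.28  0.    1.28 -0.87]
(617.6, -315, 120) -1.34 [-0.63  0.58  1.28 -0.    1.28  2.28]
(617.6, -315, 15) 1.8 [-0.63  0.68  1.38  0.    1.08 -0.87]
(617.6, -315, 15) -1.34 [-0.63  0.68  1.38 -0.    1.08  2.28]
(596, -120, 15) 1.52 [-0.38  0.56  1.62  0.    0.96 -0.33]
(596, -120, 15) -1.62 [-0.38  0.56  1.62 -0.    0.96  2.81]
(436, -344, 18) 1.29 [-0.87  0.48  1.76  0.    0.9  -0.59]
(436, -344, 18) -1.85 [-0.87  0.48  1.76 -0.    0.9   2.55]
(600, -10, 25) 1.52 [-0.2   0.53  1.64 -0.    0.97 -0.15]
(600, -10, 25) -1.62 [-0.2   0.53  1.64 -0.    0.97  2.99]
(604, 65, 60) 1.52 [-0.08  0.5   1.59 -0.    1.05 -0.03]
(604, 65, 60) -1.62 [-0.08  0.5   1.59 -0.    1.05  3.11]
3.2833 [606.65406739 -38.41038854 356.54344654] [[348.43841021  33.53551635]
 [313.77831241  -3.24996949]
 [288.61875164 221.82929286]]
```

View pics/wlook1.png

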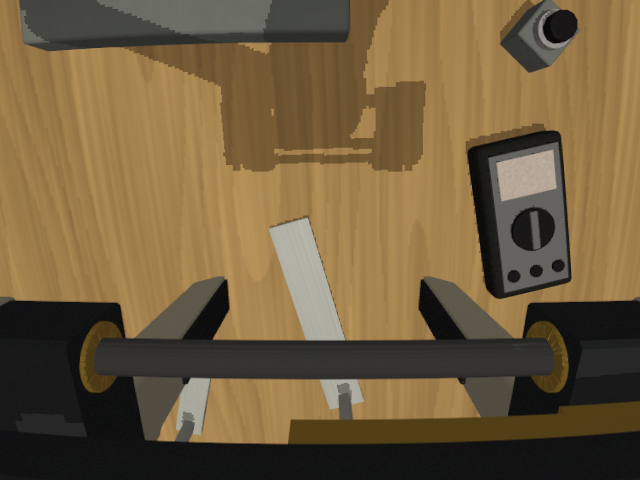

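The wrist view shows the lip's front edge across the top, from about (22,40) to (349,33). The packer free end is at (289,221), as predicted, and its strip is fully visible. I'll zoom in for exact edges.

```bash
python3 - <<'E'
from h import *
im=cv2.imread('pics/wlook1.png')
a=cv2.resize(im[0:60,0:100],None,fx=4,fy=4,interpolation=cv2.INTER_CUBIC)
b=cv2.resize(im[0:60,290:390],None,fx=4,fy=4,interpolation=cv2.INTER_CUBIC)
c=cv2.resize(im[360:440,300:400],None,fx=4,fy=4,interpolation=cv2.INTER_CUBIC)
e=cv2.resize(im[205:285,250:350],None,fx=4,fy=4,interpolation=cv2.INTER_CUBIC)
cv2.imwrite('pics/z1.png',np.vstack([np.hstack([a,b]),np.hstack([e,c])]))
E
```

```text
(no output)
```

View pics/z1.png

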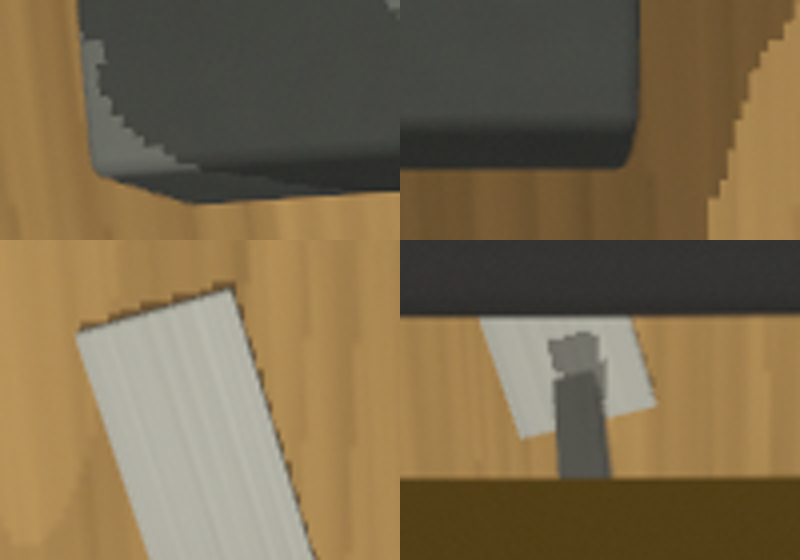

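```bash
python3 - <<'E'
from h import *
d=grab('wrist')
c=onz(d,[[349.2,31],[23.7,43]],66); print(c.round(1),np.linalg.norm(c[0]-c[1]))
yv=(c[1]-c[0])/np.linalg.norm(c[1]-c[0]); xv=np.array([yv[1],-yv[0],0])
print('yaw',np.arctan2(xv[1],xv[0]),'foot',(c[0]+25*xv+25*yv).round(1))
p=onz(d,[[269.5,228],[308.2,216.8],[330.5,409.5],[364,401]],5);print(p.round(1))
print([np.linalg.norm(p[i]-p[j]).round(1) for i,j in ((0,1),(2,3),(0,2),(1,3))])
f=(p[0]+p[1])/2;r=(p[2]+p[3])/2;u=(f-r)/np.linalg.norm(f-r);print('free',f,'yaw',np.arctan2(u[1],u[0]),'org',f-210*u,r+10*u, robot.current_t())
E
```

```text
[[629.   40.9  66. ]
 [380.1  53.1  66. ]] 249.2444490350836
yaw 1.5216066867542222 foot [605.3  67.1  66. ]
[[ 549.8 -115.9    5. ]
 [ 588.3 -106.6    5. ]
 [ 600.3 -330.9    5. ]
 [ 638.7 -321.3    5. ]]
[np.float64(39.6), np.float64(39.6), np.float64(220.9), np.float64(220.5)]
free [ 569.07006797 -111.22551233    5.        ] yaw 1.8014045050005658 org [ 617.06969322 -315.66630077    5.        ] [ 617.23277634 -316.36090709    5.        ] 3.3333
```

```bash
python3 - <<'E'
from h import *
robot.move_gripper(0.5)
robot.move_ptp([617,-316,75],[np.pi,0,1.802])
robot.move_linear([617,-316,15],speed=60,f_stop=5)
print(robot.current_tcp_pos(),robot.current_contact_force())
robot.move_gripper(0.0)
print(robot.current_gripper_width()*93,robot.current_contact_force(),robot.current_tcp_pos(),robot.current_t())
grab('wrist','w2');grab('scene','s2')
E
```

```text
[ 617.33223472 -316.2638453    15.5194125 ] [ 0.69864902 -0.53094894  0.58929005]
11.754912901953542 [ 0.29265287 -0.08720865  1.41971604] [ 617.11805383 -316.01908671   15.11750154] 6.9667
```

View pics/w2.png

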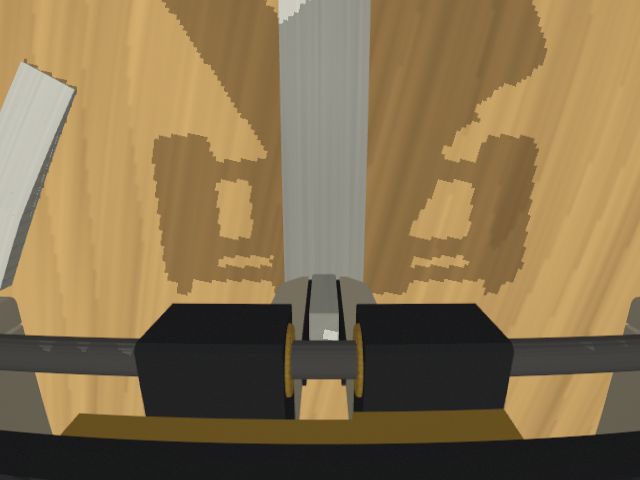

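The fin is gripped between the pads at about (324,300), 12 mm wide, with the strip running straight ahead. Next I line it up with the foot and slide it.

```bash
python3 - <<'E'
from h import *
foot=np.array([605.2,66.8]);u=np.array([np.cos(1.522),np.sin(1.522)])
z=15.2
a=foot-275*u
robot.move_linear([a[0],a[1],z],[np.pi,0,1.522],speed=70)
print(robot.current_tcp_pos(),robot.current_contact_force(),robot.current_t())
d=grab('wrist','w3')
r=foot-250*u
print(proj(d,[[629,40.9,66],list(foot-65*u)+[5],list(foot)+[66]]))
E
```

```text
[ 591.75696431 -208.06769537   15.05569301] [-0.20459127 -0.46802531 -0.8971031 ] 8.8
[[ 365.85419233  -96.33636658]
 [ 324.87948119 -186.5570231 ]
 [ 323.39998523  322.10670443]]
```

View pics/w3.png

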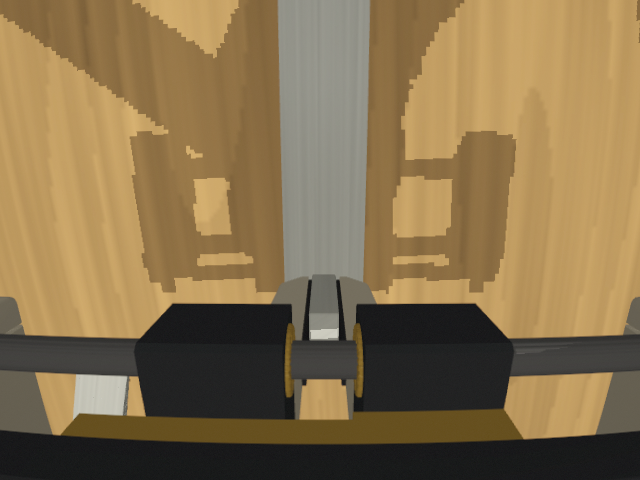

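```bash
python3 - <<'E'
from h import *
foot=np.array([605.2,66.8]);u=np.array([np.cos(1.522),np.sin(1.522)])
b=foot-185*u
print(robot.move_linear([b[0],b[1],15.2],speed=50,f_stop=8))
print(robot.current_tcp_pos(),robot.current_contact_force(),robot.current_t())
d=grab('scene'); im=d['img']
cv2.imwrite('pics/s4.png',cv2.resize(im[150:350,150:450],None,fx=2.6,fy=2.6,interpolation=cv2.INTER_CUBIC))
E
```

```text
False
[ 596.18340461 -118.218738     15.19538213] [ 0.39726896  0.6868555  -1.60291083] 10.8
```

View pics/s4.png

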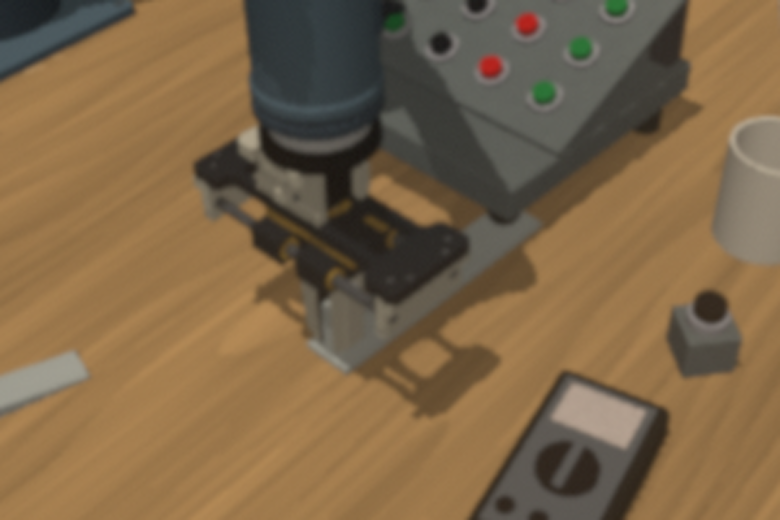

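The packer strip passes under the foot (foot at crop (505,212), strip edges on both sides). I'll release it and go look at the wedge.

```bash
python3 - <<'E'
from h import *
p=robot.current_tcp_pos()
robot.move_gripper(0.45)
robot.move_linear([p[0],p[1],75],speed=120)
robot.move_ptp([420,-380,150],[np.pi,0,1.29]); robot.sleep(0.15)
d=grab('wrist','w5'); print(robot.current_t(),proj(d,[[436,-344,50],[465,-243,2]]).round(0))
E
```

```text
13.625 [[332. 191.]
 [331.  51.]]
```

View pics/w5.png

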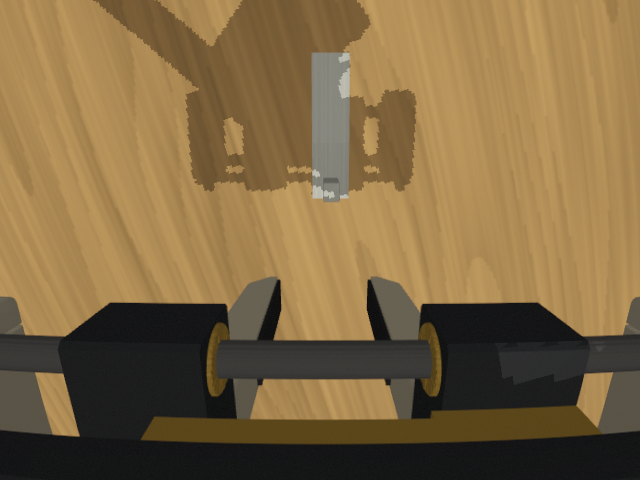

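The wedge runs straight up the image: tip edge (312..349, 53), fin top at about (331,191). This agrees with the prediction.

```bash
python3 - <<'E'
from h import *
d=grab('wrist')
t=onz(d,[[312,52.5],[349.5,52.5]],2); f=onz(d,[[331,192]],50); print(t,np.linalg.norm(t[0]-t[1]),f)
m=t.mean(0); v=m-f[0]; yaw=np.arctan2(v[1],v[0]); print(yaw,np.hypot(*v[:2]))
o=m[:2]-105*np.array([np.cos(yaw),np.sin(yaw)]); print(o)
o=(o+f[0,:2])/2
robot.move_ptp([o[0],o[1],75],[np.pi,0,yaw])
robot.move_linear([o[0],o[1],19],speed=60,f_stop=5)
robot.move_gripper(0.0)
print(robot.current_gripper_width()*93,robot.current_contact_force(),robot.current_tcp_pos(),robot.current_t())
grab('wrist','w6')
E
```

```text
[[ 450.18468921 -239.89531726    2.        ]
 [ 478.68397156 -248.06334803    2.        ]] 29.64668313125674 [[ 435.16502722 -344.64043323   50.        ]]
1.2878280980722407 104.83009719594739
[ 435.11758915 -344.80357915]
11.893186117092387 [-0.24027711 -0.66194953  1.09940838] [ 435.2166968  -344.78529354   19.11575207] 15.775
```

View pics/w6.png

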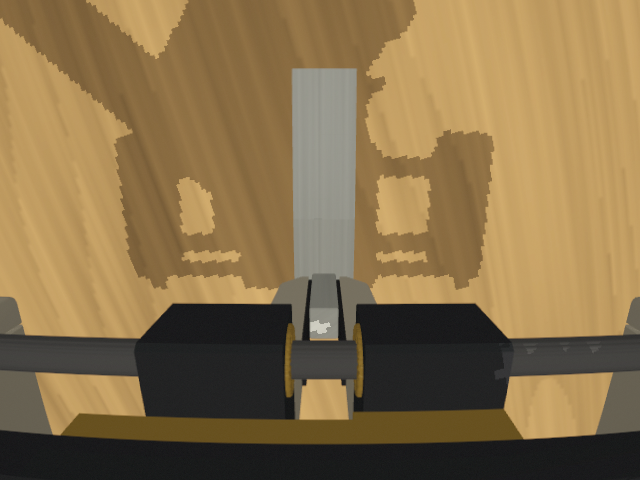

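```bash
python3 - <<'E'
from h import *
foot=np.array([605.2,66.8]);u=np.array([np.cos(1.522),np.sin(1.522)])
p=robot.current_tcp_pos()
robot.move_linear([p[0],p[1],100],speed=120)
a=foot-147*u
robot.move_ptp([a[0],a[1],100],[np.pi,0,1.522]); robot.sleep(0.15)
d=grab('wrist','w7'); grab('top','t7'); print(robot.current_t(),robot.current_tcp_pos(), robot.current_gripper_width()*93)
print(proj(d,[[629,40.9,66],list(foot-25*u)+[5]]))
E
```

```text
18.0833 [597.7967661  -81.3561914  100.04578742] 11.928349808881286
[[374.89588415  36.27371951]
 [324.66730402  62.55241867]]
```

View pics/w7.png

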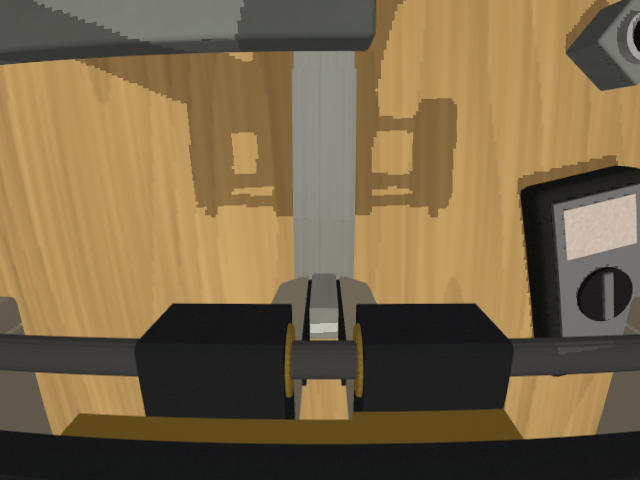

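View pics/t7.png

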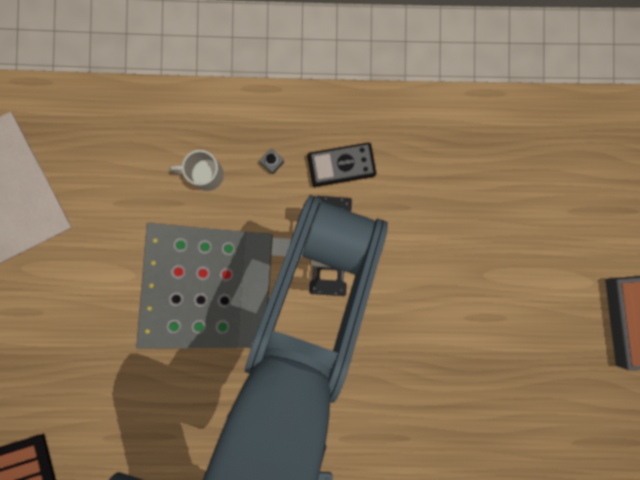

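The wedge at (294–355) exactly covers the strip behind it, and the console corner at (375,38) matches the prediction. I'll lower it onto the packer.

```bash
python3 - <<'E'
from h import *
foot=np.array([605.2,66.8]);u=np.array([np.cos(1.522),np.sin(1.522)])
a=foot-147*u
robot.move_linear([a[0],a[1],34],speed=80)
f0=robot.current_contact_force()
hit=robot.move_linear([a[0],a[1],23.6],speed=10,f_stop=2.5)
print(hit,f0,robot.current_contact_force(),robot.current_tcp_pos(),robot.current_t())
d=grab('scene'); im=d['img']
cv2.imwrite('pics/s8.png',cv2.resize(im[150:350,150:450],None,fx=2.6,fy=2.6,interpolation=cv2.INTER_CUBIC))
grab('wrist','w8')
E
```

```text
True [-0.34542827 -0.20770642 -1.89441308] [ 0.31038673 -0.01155278  4.73896328] [597.88914247 -79.97829533  24.12129938] 19.9667
```

View pics/s8.png

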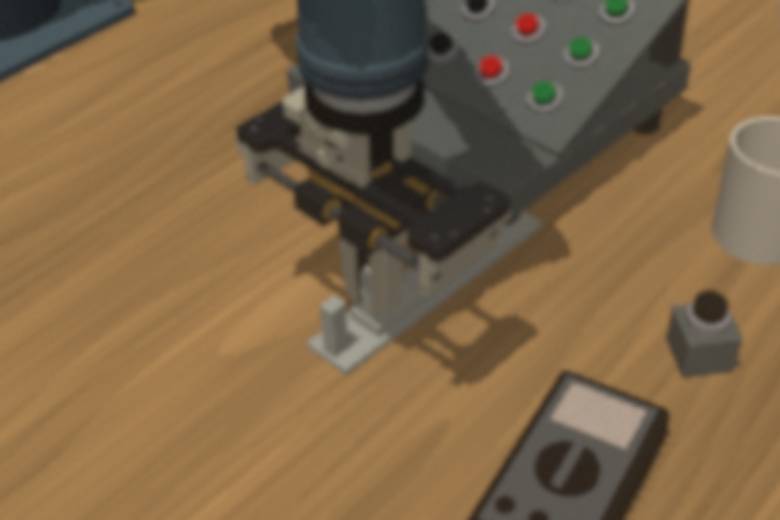

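View pics/w8.png

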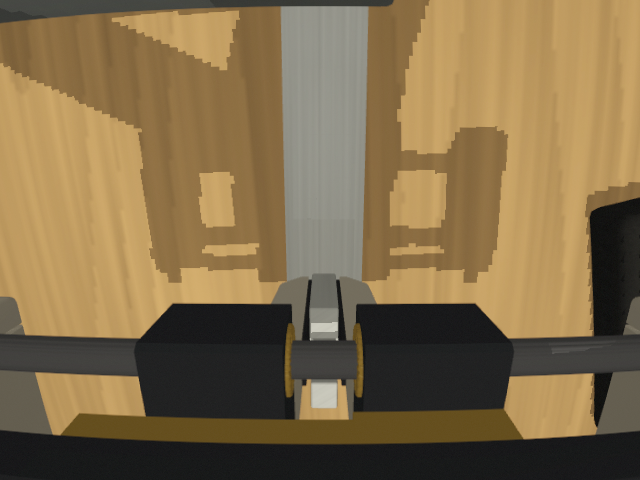

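```bash
python3 - <<'E'
from h import *
foot=np.array([605.2,66.8]);u=np.array([np.cos(1.522),np.sin(1.522)]);U=np.r_[u,0]
def rep(s):
    p=robot.current_tcp_pos(); F=np.mean([robot.current_contact_force() for _ in range(3)],0)
    print(s,'before foot %.2f lat %.2f z %.2f push %.2f'%((foot-p[:2])@u,(p[:2]-foot)@[u[1],-u[0]],p[2],-F@U),F.round(2),'t %.2f'%robot.current_t())
rep('a')
p=foot-147*u
robot.move_linear([p[0],p[1],24.4],speed=5); rep('lift')
p=foot-98*u
h=robot.move_linear([p[0],p[1],24.4],speed=30,f_stop=6); rep(h)
robot.sleep(0.1); rep('s')
p=foot-58*u
h=robot.move_linear([p[0],p[1],24.4],speed=6,f_stop=5); rep(h)
robot.sleep(0.2); rep('s')
E
```

```text
a before foot 147.00 lat -0.12 z 24.13 push 0.90 [-0.54 -0.88  5.72] t 20.07
lift before foot 146.99 lat -0.19 z 24.15 push -0.82 [-0.36  0.84  0.2 ] t 20.52
False before foot 98.17 lat -0.01 z 24.38 push -0.03 [-0.35  0.05 -0.49] t 22.31
s before foot 98.18 lat 0.03 z 24.40 push 0.01 [ 0.28 -0.02 -0.62] t 22.41
True before foot 68.98 lat -0.07 z 24.16 push 0.71 [ 1.   -0.76  4.46] t 26.77
s before foot 68.99 lat -0.11 z 24.12 push -0.75 [0.14 0.74 5.75] t 26.97
```

```bash
cat >> h.py <<'E'
foot=np.array([605.2,66.8]);u=np.array([np.cos(1.522),np.sin(1.522)]);U=np.r_[u,0]
def rep(s):
    p=robot.current_tcp_pos(); F=np.mean([robot.current_contact_force() for _ in range(5)],0)
    print(s,'before foot %.2f lat %.2f z %.2f push %.2f'%((foot-p[:2])@u,(p[:2]-foot)@[u[1],-u[0]],p[2],-F@U),F.round(2),np.round(robot.current_ft_torque(),2),'t %.2f'%robot.current_t())
    return -F@U,F
E
python3 - <<'E'
from h import *
rep('0')
p=foot-68.9*u
robot.move_linear([p[0],p[1],24.3],speed=5); robot.sleep(.1); rep('up')
b=68.9
for i in range(6):
    b-=0.4; p=foot-b*u
    h=robot.move_linear([p[0],p[1],24.3],speed=4,f_stop=6); f,F=rep((round(b,2),h))
    if f>7 or abs(F[2])>9: break
d=grab('scene'); im=d['img']
cv2.imwrite('pics/s9.png',cv2.resize(im[150:350,150:450],None,fx=2.6,fy=2.6,interpolation=cv2.INTER_CUBIC))
E
```

```text
0 before foot 68.99 lat -0.11 z 24.12 push -0.75 [0.14 0.74 5.75] [ 0.1  -0.07 -0.02] t 26.97
up before foot 68.97 lat -0.02 z 24.22 push 0.28 [ 0.46 -0.3   1.96] [-0.14 -0.   -0.08] t 27.52
(68.5, False) before foot 68.93 lat -0.03 z 24.24 push 3.22 [ 0.02 -3.22  0.94] [-0.57  0.09  0.  ] t 27.77
(68.1, False) before foot 68.86 lat -0.06 z 24.29 push 4.72 [-0.82 -4.68  1.59] [-0.83  0.04 -0.05] t 28.02
(67.7, False) before foot 68.80 lat 0.02 z 24.34 push 6.94 [-0.58 -6.92  2.36] [-1.06  0.15 -0.06] t 28.27
(67.3, False) before foot 68.77 lat 0.04 z 24.39 push 7.84 [-1.02 -7.8   2.57] [-1.3   0.16 -0.  ] t 28.52
```

View pics/s9.png

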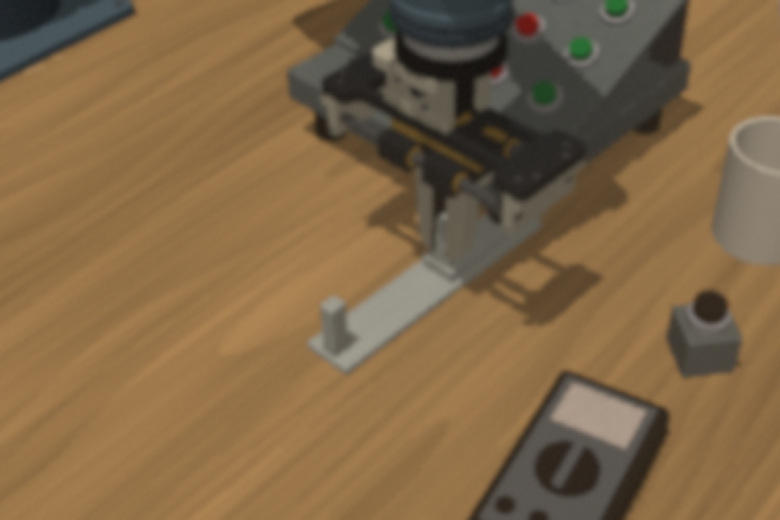

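The wedge has stopped hard with its tip about 36 mm past the foot, which is within 15–45 mm. The packer hasn't shifted (fin still at crop (333,325)). Next I bring the push up to about 11 N, then release.

```bash
python3 - <<'E'
from h import *
b=67.3
f,F=rep('0')
for i in range(5):
    if f>10.3: break
    b-=0.3; p=foot-b*u
    h=robot.move_linear([p[0],p[1],24.3],speed=4,f_stop=6); robot.sleep(.1); f,F=rep((round(b,2),h))
robot.sleep(0.5); rep('hold')
E
```

```text
0 before foot 68.78 lat 0.06 z 24.39 push 7.48 [-1.03 -7.44  2.29] [-1.28  0.13  0.01] t 28.57
(67.0, False) before foot 68.76 lat 0.09 z 24.45 push 8.76 [-0.91 -8.73  1.7 ] [-1.44  0.2  -0.05] t 28.92
(66.7, False) before foot 68.60 lat 0.09 z 24.44 push 9.01 [-1.71 -8.94  2.59] [-1.48  0.14  0.04] t 29.27
(66.4, False) before foot 68.53 lat 0.14 z 24.48 push 9.35 [-1.6  -9.29  2.15] [-1.64  0.18  0.01] t 29.62
(66.1, False) before foot 68.45 lat 0.14 z 24.52 push 10.68 [ -2.24 -10.58   2.08] [-1.77  0.26  0.01] t 29.97
hold before foot 68.43 lat 0.15 z 24.51 push 10.69 [ -0.89 -10.65   2.17] [-1.82  0.21  0.01] t 30.47
```

```bash
python3 - <<'E'
from h import *
robot.move_gripper(0.35); rep('open')
p=robot.current_tcp_pos()
robot.move_linear([p[0],p[1],75],speed=120); rep('up')
q=foot-110*u
robot.move_ptp([q[0],q[1],150],[np.pi,0,1.522]); robot.move_gripper(0.0); robot.sleep(.1)
d=grab('wrist','w10'); print(robot.current_t())
print(proj(d,[list(foot-68.6*u)+[55],list(foot-25*u)+[66]]))
d=grab('scene'); im=d['img']
cv2.imwrite('pics/s10.png',cv2.resize(im[150:350,150:450],None,fx=2.6,fy=2.6,interpolation=cv2.INTER_CUBIC))
E
```

```text
open before foot 65.83 lat -0.08 z 24.21 push 0.05 [-0.45 -0.03  0.33] [-0.05  0.09 -0.03] t 31.04
up before foot 65.79 lat -0.27 z 74.87 push -0.81 [-0.23  0.82 -0.06] [-0.01  0.08 -0.03] t 31.62
32.9
[[324.74531155 186.70639622]
 [324.73696338 121.82321077]]
```

View pics/w10.png

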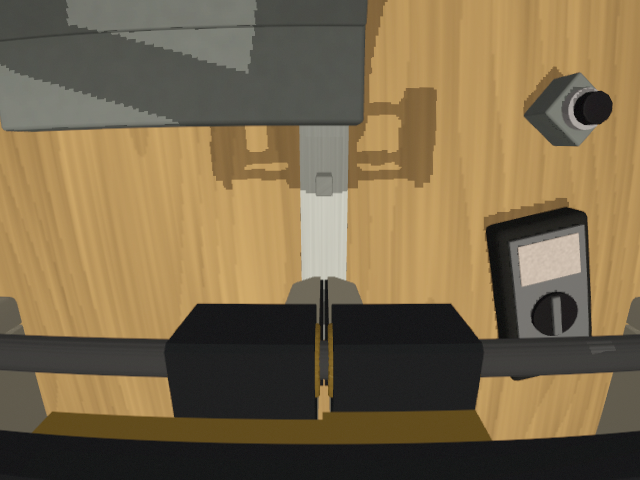

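View pics/s10.png

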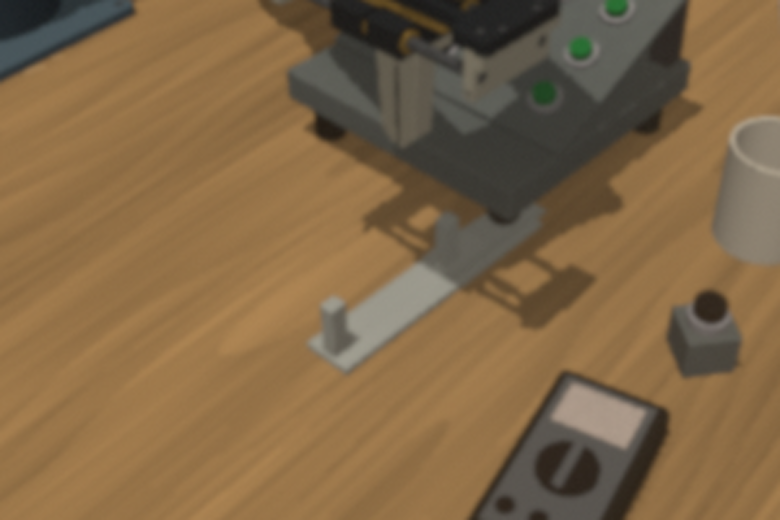

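The wedge fin stayed put ((324,185) against (325,187) predicted), and the foot sits on the wedge. Now the press check.

```bash
python3 - <<'E'
from h import *
O=[np.pi,0,1.522]
robot.move_ptp([foot[0],foot[1],100],O)
robot.move_linear([foot[0],foot[1],72],speed=60); robot.sleep(.1); rep('near')
h=robot.move_linear([foot[0],foot[1],62],speed=4,f_stop=5); z=robot.current_tcp_pos()[2]; f,F=rep(h)
robot.sleep(.1); f,F=rep('s')
zc=z
for i in range(8):
    if F[2]>8.5: break
    zc-=0.2
    robot.move_linear([foot[0],foot[1],zc],speed=4,f_stop=6); robot.sleep(.1); f,F=rep(round(zc,2))
robot.sleep(.5); rep('hold')
E
```

```text
near before foot 0.04 lat 0.31 z 72.28 push 0.39 [-0.68 -0.35 -0.36] [-0.08  0.07  0.01] t 34.22
True before foot 0.03 lat -0.02 z 68.38 push -0.45 [0.01 0.45 3.85] [-0.08  0.12 -0.05] t 35.41
s before foot 0.02 lat -0.02 z 68.39 push -0.74 [-0.37  0.76  5.97] [-0.04  0.13  0.01] t 35.51
68.18 before foot 0.00 lat -0.02 z 68.38 push 0.60 [-0.87 -0.56  4.51] [-0.07  0.3  -0.02] t 35.98
67.98 before foot 0.02 lat 0.04 z 68.39 push -0.22 [-0.98  0.27  6.  ] [-0.1   0.38 -0.05] t 36.33
67.78 before foot 0.01 lat 0.03 z 68.34 push -0.89 [-1.97  0.99  7.37] [-0.07  0.43 -0.02] t 36.68
67.58 before foot 0.01 lat 0.06 z 68.30 push -0.13 [-2.12  0.23  8.16] [-0.12  0.5   0.02] t 37.03
67.38 before foot 0.03 lat 0.04 z 68.27 push 0.30 [-2.84 -0.16  9.39] [-0.11  0.58  0.  ] t 37.38
hold before foot 0.06 lat 0.08 z 68.31 push -0.07 [-2.83  0.21  8.92] [-0.11  0.51  0.01] t 37.88
```

Pressing from 6 N to 9 N moved the lip by less than 0.1 mm, so it's rigid. I'll retreat and take a last look.

```bash
python3 - <<'E'
from h import *
robot.move_linear([foot[0],foot[1],110],speed=80)
q=foot-110*u
robot.move_ptp([q[0],q[1],190],[np.pi,0,1.522]); robot.sleep(.1)
d=grab('wrist','w11'); print(robot.current_t(),robot.current_contact_force())
print(proj(d,[list(foot-68.6*u)+[55],list(foot-185*u)+[50]]))
d=grab('scene'); im=d['img']
cv2.imwrite('pics/s11.png',cv2.resize(im[150:350,150:450],None,fx=2.6,fy=2.6,interpolation=cv2.INTER_CUBIC))
E
```

```text
39.3167 [ 0.53181238 -0.25411535 -0.76348756]
[[326.70156674 183.76313979]
 [326.46032215 312.94232234]]
```

View pics/w11.png

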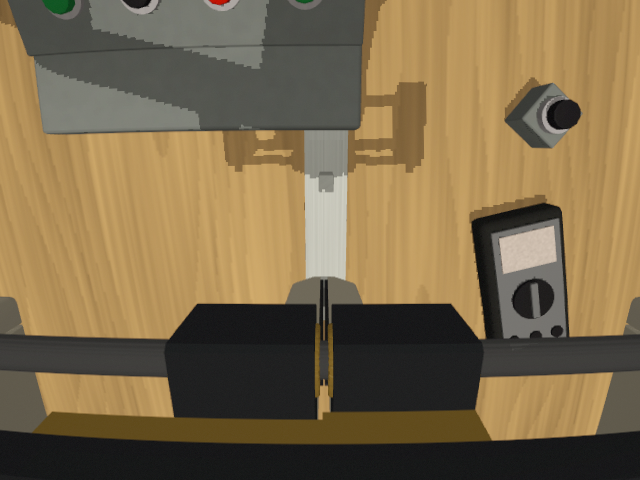

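View pics/s11.png

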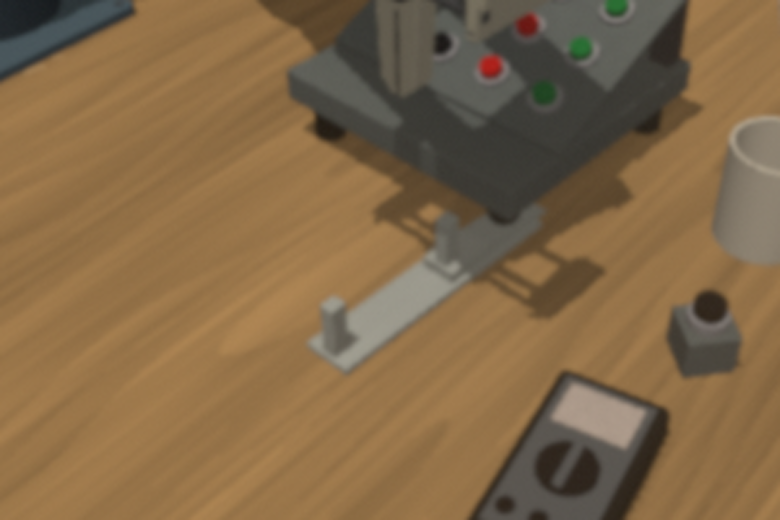

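Both shims are still in place (wedge fin at (326,182), predicted (327,184)), the foot rests on the wedge, and the bystanders haven't moved. Handing in.

```bash
python3 - <<'E'
from h import *
robot.hand_in(); print(robot.current_t())
E
```

```text
the job is handed in; nothing more can be done
the job is handed in; nothing more can be done
```

The console's short foot is shimmed and the job was handed in at about 39 s, well inside the 59 s limit.

- **Packer:** I slid it along the desk under the short foot, with the foot about 185 mm from its fin.
- **Wedge:** I slid it in on top of the packer until it stopped hard, with its tip about 36 mm past the foot. I set it with about 10.7 N of push and let go; it did not move.
- **Press check:** Pressing the corner with closed fingers, going from about 6 N to 9 N moved it less than 0.1 mm, so it no longer rocks.
- **Last pictures:** Both shims are in place, the gripper is clear, and the mug, meter and spare button look undisturbed.

**One disagreement:** the lip met the fingers at z ≈ 68.3 mm instead of the nominal 66 mm. It may be a slight lift from the shim or a height error. I did not track it down because the corner was firm.

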